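Empty the two-mouthed canister and heft it for leftovers

ROBOT

A 6-joint arm with a two-finger parallel gripper is mounted at the origin on the work surface. World frame = base frame: x ahead of the robot, y to its left, z up, the work surface at z = 0. Lengths are in mm, angles in degrees, forces in N, time in s.
With the tool pointing down it reaches from about 350 to 850 mm from the base axis. Payload 8.1 kg.
Tool frame: the origin (TCP) lies on the centre line of the jaws, within the pads' length; the fingertips stand 19 mm ahead of it and the grasp point (between the pads) is the TCP; z points along the fingers, y is the direction in which the jaws open and shut (so a half turn about z gives the same grasp; the last joint's range is limited). The gripper opens to 85 mm and grips with 20 to 120 N. Pads are 22 mm wide; open, the fingers measure 114 mm over their backs; the gripper's body (76 mm by 85 mm) begins 54 mm behind the grasp point. The pads swing forward as they close: fully open they stand 13 mm farther back than shut.
Start: joints at [64.893, 7.471, 85.268, -0, 87.261, -4.893], TCP at [207.295, 563.058, 250.292] pointing down, gripper open.
Joint ranges: [-169.43, 169.43], [-51.17, 129.36], [1.28, 143.12], [-76.62, 256.62], [0, 156.53], [-152.29, 152.29]. Speed limits (degrees/s): [136.94, 136.94, 159.86, 180, 180, 180].

INTERFACE

Orientations are given as [roll, pitch, yaw] about the fixed x, y, z axes, in that order (R = Rz(yaw) Ry(pitch) Rx(roll)).
In Python, from bench import r, viewer gives the robot as it stands.
- The arm moves only by the tool carry_out, never from a script. Its argument "commands" is a list that holds one entry, the list of rows, each a list of 7 numbers: the finger opening in mm, from 0 to 85.4, then the shift along the tool's x, y, z in mm, then the turn, a rotation vector about the tool's x, y, z in degrees. A call has 1 to 5 rows; each row is the pose to reach, as a shift and turn from the pose commanded when the call began, along the tool's axes at that moment; what a row does not reach only later rows make up. A row lasts 1/8 s, in which the tool goes at most 62.5 mm and 10.7 degrees, less where a joint would pass 70% of its speed; a pose out of reach is approached as far as the arm can. A call with a gripper value outside its range is refused whole. The fingers move at their own pace and stop on an object; "grip_force" is the grip in N (left out, the last holds). Time passes only in rows, so rows that repeat a pose let the fingers close. It gives the time, the measured TCP pose, the force and the opening at its end, in the units of the state.
- r.sense(): the state, without advancing time (a new reading comes with each control period).
- viewer.snapshot(name): name is "side" or "top"; returns the picture (400x640x3 uint8, red, green, blue); there is no depth.
- viewer.calibration(name): a dict with "camera_matrix" (3x3 intrinsics, pixels), "k1" (the pictures are not rectified: a ray, as slopes to the right and down, at radius r is drawn at 1 + k1 r^2 times it, then the intrinsics apply), "rvec" (rotation vector, rad) and "tvec" (3), from world to camera coordinates, as OpenCV has them. Camera axes: x right, y down, z forward; pixel columns grow to the right and rows downward; lengths in mm; the calibration is good to about 2 mm. A picture is of the moment at which its call begins. calibration takes no time and is no camera call.
- r.hand_in(): hands the job in, once; it reports no verdict.
The state is a dict: "time": time; "joint_pos": joint angles; "qd": joint speeds; "joint_efforts": joint torques, N m; "tool_pos": TCP position; "tcp_rot": TCP orientation; "ft_force": force on the tool from outside, world axes, zero at the start; "wrist_torque": the same for the moment, N m; "finger_gap": finger opening in mm.
Only numpy, scipy, OpenCV 4.12 (cv2) and the standard library are available. Lean on these libraries where they do the work, as an engineer would, in place of code of your own. Each camera call takes 0.05 s, during which the arm holds its last target. There are 200 camera calls.

TASK

Lift the canister out of its cradle, stand it upright on the open bench or the green mat and let go; then take it again another way and empty it gently, from low down, into the steel tray through its yellow front mouth. Next hold it upright, still and well clear of everything for about a second to judge by its weight whether a ceramic cylinder is still caught in its rear half, and if so tip it again through its black rear mouth into the tray. Finish with all cylinders lying in the tray and the empty canister standing upright near the middle of the green mat, and leave the jar, bottle, beaker and hotplate undisturbed.

Things in the scene. Friction and masses are not known exactly. Their poses are not given: they have to be found in the camera images.
- canister: Grey open-topped box canister, 140 mm long (x), 66 mm wide (y, the width to grip), flat upright sides 78 mm high, 3 mm walls. Origin: centre of its underside; x points to the yellow front end, z up. Weighs 0.30 kg empty (within 5 per cent); each cylinder in it adds about 0.08 kg. At the start the front half holds one or two cylinders, the rear half none or one.
- ridge (a point): Middle of the ridge of the canister's steel gable roof, 90 mm above its underside. The roof sits on a full-height baffle across the middle (x = 0) and its eaves reach 23 mm to either side, at 70 mm height, so each half has its own mouth, about 43 mm wide. Tipping one end down by about 95 to 105 degrees empties that half only; cylinders in the other half are caught under the eave.
- front_lip (a point): Centre of the top edge of the yellow front end wall, at (68, 0, 77) mm in the canister's frame: the edge over which the front half empties. The end walls lean outwards by 0.22 rad; their inner faces are 50 mm from the middle at the floor and 66 mm at the top.
- rear_lip (a point): Centre of the top edge of the black rear end wall, at (-68, 0, 77) mm in the canister's frame: the edge over which the rear half empties.
- cradle: Fixed blue base plate, 190 (x) by 100 (y) by 8 mm, with two upright aluminium end plates, 70 mm wide, at x = +-85 to 91 mm, tops 120 mm above the bench. Origin: centre of its underside. It may stand on the robot's left or right, at any yaw.
- cradle_seat (a point): Where the canister starts: middle of the top of the cradle's base, 8 mm above the bench. The canister stands there with its x along the cradle's x, about 15 mm from either end plate; the plates leave room only for a grasp from straight above, across its width.
- tray: Fixed open steel tray, 200 (x) by 280 (y) mm outside, on a flat black base 8 mm thick; inner floor 12 mm and wall tops 58 mm above the bench, walls 4 mm thick. Origin: centre of its underside, on the bench. One cylinder may already lie in it.
- mat: Fixed green mat, 200 by 200 by 4 mm, flat on the bench. Origin: centre of its underside. It lies on the side opposite the cradle.
- cyl_a: White ceramic cylinder, diameter 22 mm, 50 mm long, about 80 g, smooth. Origin at its centre, y along its axis. It starts in the canister's front half.
- cyl_b: White ceramic cylinder, diameter 22 mm, 50 mm long, about 80 g, smooth. Origin at its centre, y along its axis. It starts in the canister's front half, in its rear half, or in the tray.
- cyl_c: White ceramic cylinder, diameter 22 mm, 50 mm long, about 80 g, smooth. Origin at its centre, y along its axis. It starts in the canister's front half, in its rear half, or in the tray.
- amber_jar: Bystander: amber jar with black cap, diameter 74 mm, 120 mm high, loose. Origin: centre of its underside.
- wash_bottle: Bystander: white bottle with red cap, diameter 60 mm, 160 mm high, loose. Origin: centre of its underside.
- beaker: Bystander: glass beaker, diameter 70 mm, 90 mm high, loose. Origin: centre of its underside.
- hotplate: Bystander: fixed blue hotplate stirrer with white top and a round flask on it, 150 by 150 mm, 208 mm high with the flask. Origin: centre of its underside.
Not all that is in view belongs to the job. What is shaped like the cradle but brown, orange or pink is not meant.

How it is judged (in metres and radians):
On the way, in this order (a step that is already met when the one before it is completed fails the run):
1. the canister stands upright on the bench or mat, out of the cradle, let go (horizontal distance between canister and cradle above 0.13 m and height (world z) of canister below 0.012 m and angle between canister's own z axis and vertical below 0.1 rad and contact force between canister and the fingers below 0.05 N), for 0.1 s.
2. the canister is tipped through its yellow front mouth, the lip over the tray and low (angle between canister's own z axis and vertical above 1.4 rad and height (world z) of front_lip below 0.2 m and x of front_lip in the frame of tray between -0.1 and 0.1 m and y of front_lip in the frame of tray between -0.14 and 0.14 m and angle between canister's own x axis and vertical above 2 rad), for 0.1 s.
3. after that the canister is held up by the fingers, upright and still, clear of everything, for half a second (angle between canister's own z axis and vertical below 0.2 rad and height (world z) of canister above 0.06 m and contact force between canister and the fingers above 0.5 N and linear speed of canister below 0.03 m/s and contact force between canister and tray below 0.05 N and contact force between canister and cradle below 0.05 N), for 0.5 s.
At the end, for the whole second after the job is handed in: All three cylinders lie at rest in the tray (inside its walls, not in the canister) and the canister stands upright (within 0.08 rad) and still on the mat, its centre within 60 mm of the mat's centre (x of cyl_a in the frame of tray between -0.098 and 0.098 m and y of cyl_a in the frame of tray between -0.138 and 0.138 m and height (world z) of each of cyl_a, cyl_b, cyl_c below 0.06 m and linear speed of each of cyl_a, cyl_b, cyl_c below 0.05 m/s and contact force between each of cyl_a, cyl_b, cyl_c and canister below 0.05 N and x of cyl_b in the frame of tray between -0.098 and 0.098 m and y of cyl_b in the frame of tray between -0.138 and 0.138 m and x of cyl_c in the frame of tray between -0.098 and 0.098 m and y of cyl_c in the frame of tray between -0.138 and 0.138 m and horizontal distance between canister and mat below 0.06 m and angle between canister's own z axis and vertical below 0.08 rad and height (world z) of canister below 0.012 m and linear speed of canister below 0.03 m/s); the robot touches nothing.
It fails at once if the amber jar is moved more than 25 mm (distance of amber_jar from where it was at the start of the episode above 0.025 m).
It fails at once if the wash bottle is moved more than 25 mm (distance of wash_bottle from where it was at the start of the episode above 0.025 m).
It fails at once if the beaker is moved more than 25 mm (distance of beaker from where it was at the start of the episode above 0.025 m).
It fails at once if a cylinder falls hard (faster than 2 m/s, a drop of about 20 cm) (linear speed of any of cyl_a, cyl_b, cyl_c above 2 m/s).
It also fails if it takes over 72 s, if anything falls off the work surface, if the arm or the gripper's body presses on something with over 40 N, if the wrist force passes 120 N, or if a joint passes its speed limit or range.

## Working session

There is one attempt and no reset: what is moved stays moved. The work goes in short steps, Python scripts to look and compute and a tool call to move; the robot and the scene stay as the last step left them, time stands still between calls to the robot, and variables do not carry over. Pictures are saved under pics/ and viewed, about 8 in all and at most 12, crops included, and the job is handed in when it is done.

Besides the shell and the picture viewer there is one more tool, called after "Emit:" in YAML: its name, and indented under it one key for each argument. carry_out: Moves the arm, as the interface text tells. Its arguments: {"type":"object","properties":{"commands":{"type":"array","items":{"type":"array","items":{"type":"array","items":{"type":"number"}}}},"grip_force":{"type":"number"}},"required":["commands"]}

```bash
ls; mkdir -p pics; python3 - <<'E'
from bench import r, viewer
import cv2
for n in("side","top"):
    cv2.imwrite(f"pics/{n}0.png",viewer.snapshot(n)[:,:,::-1]); print(n,viewer.calibration(n))
print(r.sense())
E
```

```text
pics
side {'camera_matrix': array([[484.23234412,   0.        , 326.81598954],
       [  0.        , 484.23234412, 200.48528545],
       [  0.        ,   0.        ,   1.        ]]), 'k1': 0.0008721669818299969, 'rvec': array([ 2.13987592, -0.20083713,  0.08931695]), 'tvec': array([-525.15957352,  194.66472762, 1218.44940797])}
top {'camera_matrix': array([[517.82658661,   0.        , 312.95480411],
       [  0.        , 517.82658661, 193.71214384],
       [  0.        ,   0.        ,   1.        ]]), 'k1': -0.06439652712541973, 'rvec': array([ 2.17256388, -2.17945178,  0.06416811]), 'tvec': array([  94.24382524,  523.13305273, 1597.6148998 ])}
{'time': 0.1, 'joint_pos': array([ 6.48925996e+01,  7.51299696e+00,  8.53252427e+01, -7.34728660e-04,
        8.72607834e+01, -4.89521794e+00]), 'qd': array([ 0.09589952,  0.03181865, -0.10825673, -0.09017597,  0.04570693,
        0.04096401]), 'joint_efforts': array([ 2.09055339e-03, -5.70962477e+01, -5.01934326e+01, -5.08815015e-05,
        8.52504512e-03,  5.84308282e-05]), 'tool_pos': array([207.10009753, 562.61699506, 249.30508214]), 'tcp_rot': array([-1.79901276e+02, -7.71885542e-03,  1.59787847e+02]), 'ft_force': array([-0.25175255,  0.40206281,  0.2891022 ]), 'wrist_torque': array([0.02547436, 0.02759735, 0.05208717]), 'finger_gap': 85.54936104074446}
```

View pics/top0.png

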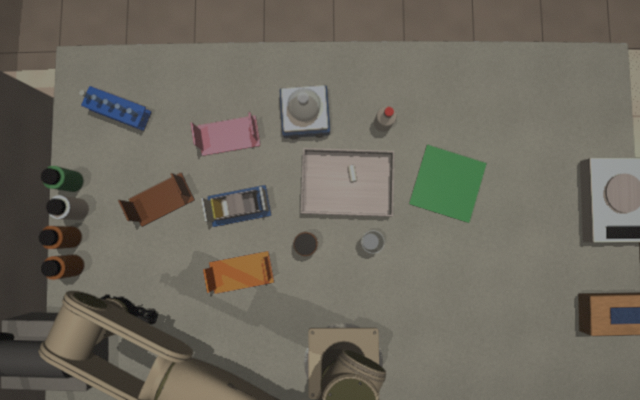

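View pics/side0.png

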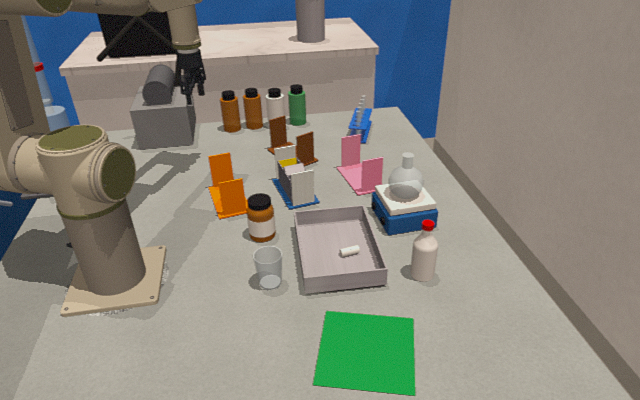

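The top view shows the blue cradle at (236,206) with the canister's yellow end at (215,210). It also shows the tray at (347,184) with one cylinder at (352,173), the mat at (448,184), jar at (305,243), beaker at (371,242), bottle at (387,118) and hotplate at (304,110). The side view agrees, with the cradle at (296,190) and the mat at (366,350).

```bash
cat > h.py <<'E'
import numpy as np, cv2
from bench import r, viewer
C={n:viewer.calibration(n) for n in("side","top")}
def dist(n): return np.array([C[n]["k1"],0,0,0,0.])
def ray(n,p):
    c=C[n]; R=cv2.Rodrigues(c["rvec"])[0]
    u=cv2.undistortPoints(np.float64([[p]]),c["camera_matrix"],dist(n))[0,0]
    return -R.T@c["tvec"], R.T@np.array([u[0],u[1],1])
def plane(n,p,z):
    o,d=ray(n,p); return o+d*(z-o[2])/d[2]
def tri(ps,pt):
    (o1,d1),(o2,d2)=ray("side",ps),ray("top",pt)
    s=np.linalg.lstsq(np.c_[d1,-d2],o2-o1,rcond=None)[0]
    a,b=o1+d1*s[0],o2+d2*s[1]; return (a+b)/2,np.linalg.norm(a-b)
def proj(n,X):
    c=C[n]; return cv2.projectPoints(np.float64(X).reshape(-1,3),c["rvec"],c["tvec"],c["camera_matrix"],dist(n))[0][:,0]
E
python3 - <<'E'
from h import *
t=cv2.imread("pics/top0.png"); s=cv2.imread("pics/side0.png")
a=cv2.resize(t[180:230,196:276],None,fx=8,fy=8,interpolation=cv2.INTER_CUBIC)[:, :640]
b=cv2.resize(s[130:215,250:350],None,fx=6,fy=6,interpolation=cv2.INTER_CUBIC)[:,:]
b=cv2.resize(b,(235,200)) if 0 else b
A=cv2.resize(a,(800,500))
cv2.imwrite("pics/c_top.png",A); cv2.imwrite("pics/c_side.png",b)
for nm,pt in dict(tray=(347,184),mat=(448,184),jar=(305,243),beak=(371,242),bot=(387,118),hot=(304,110),cradle=(236,206)).items(): print(nm,plane("top",pt,0).round())
# mat by colour
for n,im in(("top",t),("side",s)):
    hsv=cv2.cvtColor(im,cv2.COLOR_BGR2HSV); m=cv2.inRange(hsv,(50,150,60),(75,255,255)); 
    k,l,st,ce=cv2.connectedComponentsWithStats(m); i=1+st[1:,4].argmax()
    cn=cv2.findContours((l==i).astype(np.uint8),0,1)[0][0]; box=cv2.approxPolyDP(cn,8,True)[:,0]
    P=np.array([plane(n,p,4)[:2] for p in box]); print(n,P.round(),P.mean(0).round())
E
```

```text
tray [555. -15.   0.]
mat [ 554. -335.    0.]
jar [370. 118.   0.]
beak [372. -89.   0.]
bot [ 767. -145.    0.]
hot [794. 121.   0.]
cradle [487. 337.   0.]Traceback (most recent call last):
  File "<stdin>", line 12, in <module>
ValueError: attempt to get argmax of an empty sequence
```

View pics/c_top.png

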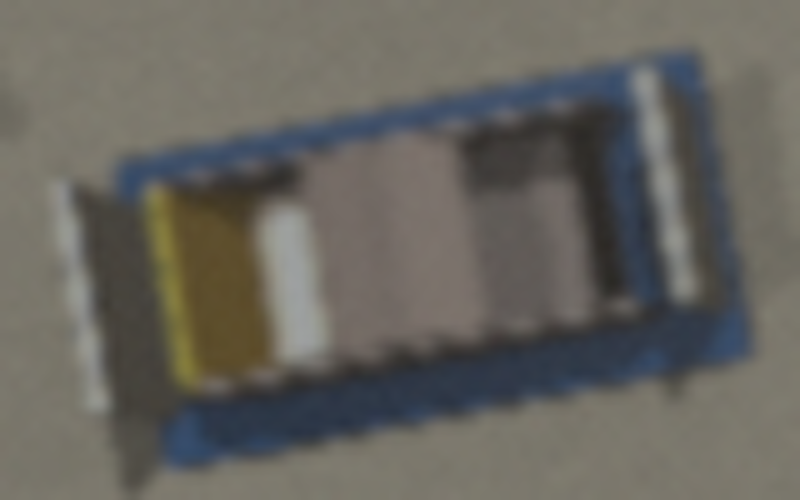

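View pics/c_side.png

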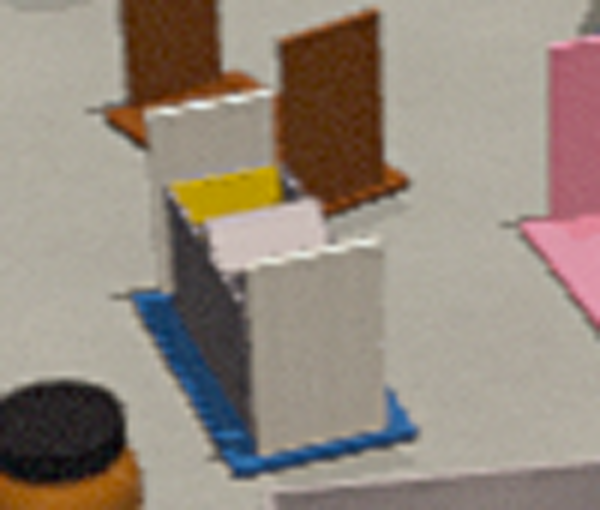

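The top crop shows the yellow rim at crop x 152–185 (pixel 212,208), the black rear wall at about pixel (257,200) and one white cylinder in the front half. The rear floor looks bare. The side crop shows the yellow rim centre at pixel (287,159) and the ridge at (293,165).

```bash
python3 - <<'E'
from h import *
T=lambda X,Y:(196+(X+.5)/10-.5,180+(Y+.5)/10-.5); S=lambda X,Y:(250+(X+.5)/6-.5,130+(Y+.5)/6-.5)
f=plane("top",T(168,288),86)[:2]; b=plane("top",T(612,208),86)[:2]; print("rims z86",f,b,"len",np.linalg.norm(f-b),"mid",(f+b)/2,"yaw",np.degrees(np.arctan2(*(f-b)[::-1])))
B=np.array([plane("top",T(*p),8)[:2] for p in((120,158),(690,50),(748,352),(170,465))]); print("base",B.round(),B.mean(0), np.linalg.norm(B[0]-B[1]),np.linalg.norm(B[1]-B[2]))
v=(B[0]+B[3]-B[1]-B[2]);print("yaw base",np.degrees(np.arctan2(v[1],v[0])))
print("tri yellow",tri(S(225,176),T(168,288)),"ridge",tri(S(262,212),T(388,240)))
Bs=np.array([plane("side",S(*p),8)[:2] for p in((135,295),(415,430),(235,470))]);print("side base",Bs.round(), "centre from diag",(Bs[0]+Bs[1])/2)
for n in("top","side"):
    im=cv2.imread(f"pics/{n}0.png"); g=im.astype(int); m=((g[:,:,1]>g[:,:,0]+50)&(g[:,:,1]>g[:,:,2]+50)).astype(np.uint8)
    cn=max(cv2.findContours(m,0,1)[0],key=cv2.contourArea); box=cv2.approxPolyDP(cn,8,True)[:,0]
    P=np.array([plane(n,p,4)[:2] for p in box]); print(n,P.round(),P.mean(0).round())
E
python3 - <<'E'
import cv2
t=cv2.imread("pics/top0.png")
cv2.imwrite("pics/tray.png",cv2.resize(t[100:260,270:490],None,fx=3.6,fy=3.6,interpolation=cv2.INTER_CUBIC))
E
```

```text
rims z86 [475.5142298  394.25545262] [499.17473891 260.33702242] len 135.99252053004312 mid [487.34448435 327.29623752] yaw 100.01953280571668
base [[520. 427.]
 [554. 246.]
 [459. 227.]
 [423. 409.]] [489.04326571 327.12743508] 183.98702006737284 97.23209243865752
yaw base 100.70579810168927
tri yellow (array([475.82960318, 395.81934012,  78.59660978]), np.float64(0.06242503881923041)) ridge (array([488.81485525, 326.8009476 ,  92.32148479]), np.float64(1.1992859824057172))
side base [[422. 400.]
 [551. 235.]
 [457. 216.]] centre from diag [486.73910995 317.315781  ]Traceback (most recent call last):
  File "<stdin>", line 10, in <module>
ValueError: max() iterable argument is empty
```

View pics/tray.png

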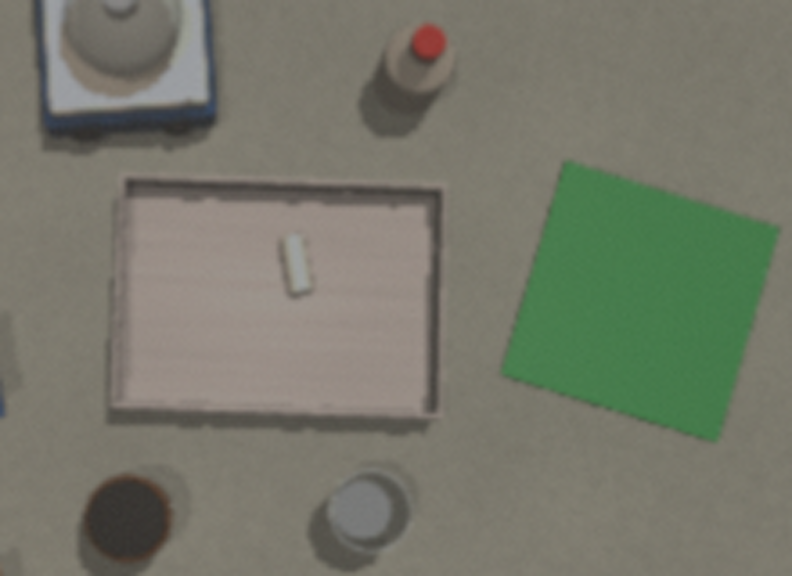

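The tray crop shows the tray rim corners at crop (125,180), (443,190), (437,415) and (112,412). The mat corners are at (566,160), (779,228), (717,440) and (502,375). The jar cap is at (127,518) and the beaker at (369,508). Next I compute their poses and write a planner that turns world targets into tool-frame rows.

```bash
cat > plan.py <<'E'
import numpy as np, json, os
from scipy.spatial.transform import Rotation as Ro
F="cmd.json"
def load():
    if os.path.exists(F): d=json.load(open(F)); return np.array(d[0]),Ro.from_quat(d[1])
    return np.array([207.295,563.058,250.292]),Ro.from_euler("xyz",[180,0,159.787],degrees=True)
def down(yaw,tilt=0):   # tool x along yaw, then tilt about tool y (+: tool z leans to tool x)
    return Ro.from_euler("xyz",[180,0,yaw],degrees=True)*Ro.from_euler("y",tilt,degrees=True)
def go(targets):        # [(pos,R)] -> relative numbers for each leg (its own call(s)); saves the final pose
    p,R=load()
    for t,Q in targets:
        s=R.inv().apply(np.array(t)-p).round(0); w=(R.inv()*Q).as_rotvec(degrees=True).round(1)
        n=max(np.linalg.norm(s)/62.5,np.linalg.norm(w)/10.7); print(s.tolist(),w.tolist(),"rows>=%.1f"%n)
        p=p+R.apply(s); R=R*Ro.from_rotvec(w,degrees=True)
    json.dump([p.tolist(),R.as_quat().tolist()],open(F,"w"))
E
python3 - <<'E'
from h import *
T=lambda X,Y:(270+(X+.5)/3.6-.5,100+(Y+.5)/3.6-.5)
for nm,z,c in(("tray",58,((125,180),(443,190),(437,415),(112,412))),("mat",4,((566,160),(779,228),(717,440),(502,375)))):
    P=np.array([plane("top",T(*p),z)[:2] for p in c]); d=np.diff(np.r_[P,P[:1]],axis=0)
    print(nm,P.round().tolist(),P.mean(0).round(),np.linalg.norm(d,axis=1).round(),np.degrees(np.arctan2(d[:,1],d[:,0])).round(1))
print("jar",plane("top",T(127,518),120).round(),"beaker",plane("top",T(366,508),60).round(),"bottle",plane("top",T(428,42),155).round(),"cyl",plane("top",T(297,265),30).round())
P=[plane("side",p,4)[:2] for p in((330,313),(414,317),(412,388),(317,382))];print("mat side",np.array(P).round().tolist(),np.mean(P,0).round())
from plan import *
D=down(100.2); go([((488,327,220),D),((488,327,64),D)])
E
```

```text
tray [[657.0, 118.0], [647.0, -153.0], [455.0, -145.0], [459.0, 129.0]] [554. -13.] [271. 192. 274. 198.] [-92.1 177.7  89.3  -3.3]
mat [[682.0, -270.0], [621.0, -457.0], [434.0, -397.0], [492.0, -210.0]] [ 557. -334.] [197. 196. 196. 199.] [-108.   162.2   72.9  -17.5]
jar [371. 115. 120.] beaker [377. -84.  60.] bottle [ 752. -129.  155.] cyl [586. -30.  30.]
mat side [[501.0, -223.0], [684.0, -272.0], [620.0, -446.0], [442.0, -398.0]] [ 562. -335.]
[-345.0, -125.0, 30.0] [0.0, -0.0, 59.6] rows>=5.9
[0.0, 0.0, 156.0] [-0.0, -0.0, -0.0] rows>=2.5
```

Emit:
carry_out:
  commands:
    - [[85, -345, -125, 30, 0, 0, 59.6], [85, -345, -125, 30, 0, 0, 59.6], [85, -345, -125, 30, 0, 0, 59.6], [85, -345, -125, 30, 0, 0, 59.6], [85, -345, -125, 30, 0, 0, 59.6]]

```text
time: 0.72
tool_pos: [446.5, 360.7, 224.3]
tcp_rot: [-180.0, 0.0, 105.7]
ft_force: [0.9, 0.8, 0.7]
finger_gap: 85.0
```

```bash
python3 -c "
from bench import r
print(r.sense())"
```

```text
{'time': 0.725, 'joint_pos': array([3.38107931e+01, 4.23821948e+00, 9.14448406e+01, 3.56258713e-03,
       8.43476862e+01, 1.80865280e+01]), 'qd': array([-4.90533287e+01,  1.20445520e+01, -8.37813353e+00,  4.79087987e-03,
       -3.81247580e+00,  3.66340485e+01]), 'joint_efforts': array([  4.81110692, -55.781672  , -47.83947587,  -0.14367064,
         0.54880539,  -1.37446091]), 'tool_pos': array([446.48855031, 360.66703904, 224.29274198]), 'tcp_rot': array([-1.79969672e+02,  6.17534598e-03,  1.05723915e+02]), 'ft_force': array([0.85341605, 0.82125191, 0.70006544]), 'wrist_torque': array([ 0.03036317, -0.00061372,  0.03746199]), 'finger_gap': 85.02430734096758}
```

```bash
cat >> plan.py <<'E'
def setcmd(p,R): json.dump([list(map(float,p)),R.as_quat().tolist()],open(F,"w"))
E
python3 - <<'E'
from plan import *
p0=np.array([207.295,563.058,250.292]); d=Ro.from_euler("xyz",[180,0,159.787],degrees=True).apply([-345,-125,30.])
setcmd(p0+d*312.5/np.linalg.norm(d),down(159.787-53.5))
D=down(100.2); go([((488,327,200),D)])
E
```

```text
[-46.0, 31.0, 25.0] [0.0, -0.0, 6.1] rows>=1.0
```

Emit:
carry_out:
  commands:
    - [[85, -46, 31, 25, 0, 0, 6.1], [85, -46, 31, 25, 0, 0, 6.1], [85, -46, 31, 25, 0, 0, 6.1]]

```text
time: 1.1
tool_pos: [487.6, 326.6, 199.4]
tcp_rot: [-179.9, -0.0, 100.0]
ft_force: [0.2, -0.2, 0.3]
finger_gap: 84.9
```

```bash
python3 - <<'E'
from h import *
a=viewer.snapshot("side")[:,:,::-1]; b=viewer.snapshot("top")[:,:,::-1]
f=lambda im:cv2.resize(im,(400,450),interpolation=cv2.INTER_CUBIC)
cv2.imwrite("pics/above.png",np.hstack([f(a[95:215,245:352]),f(b[150:270,185:292])])); print(r.sense())
E
```

```text
{'time': 1.2, 'joint_pos': array([2.89083691e+01, 7.07174479e+00, 9.09464562e+01, 2.06621816e-02,
       8.19435527e+01, 1.88247190e+01]), 'qd': array([ 0.66396674, -0.40614077, -0.14164724, -0.08874162, -0.12024698,
        0.06196128]), 'joint_efforts': array([-9.38289687e-01, -5.48659623e+01, -4.86871147e+01, -6.26384793e-02,
        4.62298020e-03, -1.13641090e-03]), 'tool_pos': array([487.3554881 , 327.75657399, 200.40200807]), 'tcp_rot': array([ 1.79970402e+02, -3.17067119e-02,  1.00080769e+02]), 'ft_force': array([-0.53525247, -0.32064684, -0.57775926]), 'wrist_torque': array([ 0.01632661,  0.0214166 , -0.02115322]), 'finger_gap': 84.85043025246124}
```

View pics/above.png

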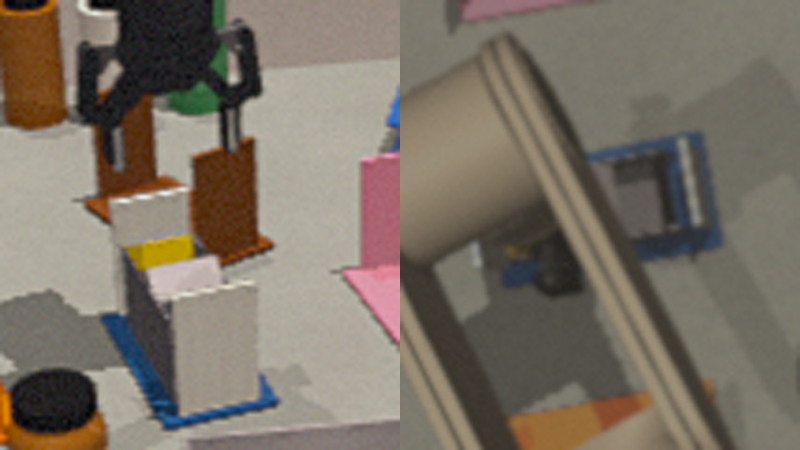

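The side half of this picture shows the open fingertips at about pixels (276,139) and (307,135), straddling the canister's line. I check those against the projection.

```bash
python3 - <<'E'
from h import *
D=np.radians(100.2); n=np.array([np.sin(D),-np.cos(D),0])
c=np.array([488,327,0.])
for z in(181,194): print(z,proj("side",[c+[0,0,z]+48*n,c+[0,0,z]-48*n]).round(1).tolist())
x=np.array([np.cos(D),np.sin(D),0])
print("yellow rim",proj("side",[c+x*68+[0,0,85]]).round(1),"measured (287.1,158.9); ridge",proj("side",[c+[0,0,98]]).round(1),"measured (293.2,164.8)")
from plan import *
go([((488,327,64),down(100.2))])
E
```

```text
181 [[306.8, 136.4], [276.2, 141.7]]
194 [[306.6, 132.5], [275.9, 137.8]]
yellow rim [[287.1 157.4]] measured (287.1,158.9); ridge [[293.1 163.3]] measured (293.2,164.8)
[0.0, -0.0, 136.0] [-0.0, -0.0, -0.0] rows>=2.2
```

Emit:
carry_out:
  commands:
    - [[85, 0, 0, 60, 0, 0, 0], [85, 0, 0, 110, 0, 0, 0], [85, 0, 0, 130, 0, 0, 0], [85, 0, 0, 136, 0, 0, 0], [85, 0, 0, 136, 0, 0, 0]]
  grip_force: 60

```text
time: 1.82
tool_pos: [488.9, 327.7, 65.7]
tcp_rot: [179.9, -0.0, 100.0]
ft_force: [0.1, 0.2, -0.3]
finger_gap: 84.2
```

Emit:
carry_out:
  commands:
    - [[50, 0, 0, 0, 0, 0, 0], [50, 0, 0, 0, 0, 0, 0], [50, 0, 0, 0, 0, 0, 0], [50, 0, 0, 0, 0, 0, 0], [50, 0, 0, 0, 0, 0, 0]]
  grip_force: 60

```text
time: 2.45
tool_pos: [489.5, 327.6, 66.3]
tcp_rot: [179.8, -0.1, 100.0]
ft_force: [-0.9, 0.8, 7.1]
finger_gap: 65.1
```

Emit:
carry_out:
  commands:
    - [[50, 0, 0, -10, 0, 0, 0], [50, 0, 0, -30, 0, 0, 0], [50, 0, 0, -60, 0, 0, 0], [50, 0, 0, -110, 0, 0, 0], [50, 0, 0, -150, 0, 0, 0]]

```text
time: 3.08
tool_pos: [488.2, 326.8, 217.2]
tcp_rot: [179.9, -0.0, 100.0]
ft_force: [0.6, 0.1, -4.1]
finger_gap: 65.3
```

```bash
python3 - <<'E'
from plan import *
p,R=load(); setcmd([p[0],p[1],p[2]+150],R)
go([((511,107,214),down(55)),((533,-113,214),down(10)),((556,-334,200),down(-36)),((556,-334,80),down(-36)),((556,-334,61),down(-36))])
E
```

```text
[-220.0, -16.0, -0.0] [-0.0, -0.0, 45.2] rows>=4.2
[-168.0, 144.0, -0.0] [-0.0, -0.0, 45.0] rows>=4.2
[-16.0, 222.0, 14.0] [-0.0, -0.0, 46.0] rows>=4.3
[0.0, -0.0, 120.0] [-0.0, -0.0, -0.0] rows>=1.9
[0.0, -0.0, 19.0] [-0.0, -0.0, -0.0] rows>=0.3
```

Emit:
carry_out:
  commands:
    - [[50, -44, -3, 0, 0, 0, 9], [50, -88, -6, 0, 0, 0, 18], [50, -132, -10, 0, 0, 0, 27], [50, -176, -13, 0, 0, 0, 36], [50, -220, -16, 0, 0, 0, 45.2]]

```text
time: 3.7
tool_pos: [510.2, 105.8, 215.2]
tcp_rot: [179.9, -0.0, 54.5]
ft_force: [0.5, 1.2, -4.2]
finger_gap: 65.2
```

Emit:
carry_out:
  commands:
    - [[50, -34, 29, 0, 0, 0, 9], [50, -67, 58, 0, 0, 0, 18], [50, -101, 86, 0, 0, 0, 27], [50, -134, 115, 0, 0, 0, 36], [50, -168, 144, 0, 0, 0, 45]]

```text
time: 4.32
tool_pos: [531.0, -114.5, 215.2]
tcp_rot: [180.0, -0.1, 9.5]
ft_force: [0.9, -0.1, -4.1]
finger_gap: 65.2
```

Emit:
carry_out:
  commands:
    - [[50, -4, 50, 0, 0, 0, 9.2], [50, -8, 100, 0, 0, 0, 19], [50, -12, 150, 4, 0, 0, 29], [50, -15, 190, 8, 0, 0, 38], [50, -16, 222, 14, 0, 0, 46]]

```text
time: 4.95
tool_pos: [552.7, -336.5, 201.1]
tcp_rot: [180.0, -0.1, -36.6]
ft_force: [0.4, 0.6, -4.4]
finger_gap: 64.9
```

Emit:
carry_out:
  commands:
    - [[50, 0, 0, 0, 0, 0, 0], [50, 0, 0, 40, 0, 0, 0], [50, 0, 0, 80, 0, 0, 0], [50, 0, 0, 110, 0, 0, 0], [50, 0, 0, 120, 0, 0, 0]]

```text
time: 5.58
tool_pos: [551.7, -332.7, 78.0]
tcp_rot: [-180.0, 0.2, -36.1]
ft_force: [0.0, 0.3, -3.7]
finger_gap: 65.5
```

Emit:
carry_out:
  commands:
    - [[50, 0, 0, 0, 0, 0, 0], [50, 0, 0, 8, 0, 0, 0], [50, 0, 0, 15, 0, 0, 0], [50, 0, 0, 19, 0, 0, 0], [50, 0, 0, 19, 0, 0, 0]]

```text
time: 6.2
tool_pos: [553.6, -334.9, 62.3]
tcp_rot: [-180.0, -0.1, -36.2]
ft_force: [-1.7, 2.3, 4.6]
finger_gap: 65.2
```

```bash
python3 - <<'E'
from plan import *
A=down(-36,38); z=A.as_matrix()[:,2]; g=np.array([543.7,-325.8,66])
go([((556,-334,180),down(-36)),(g-110*z,A),(g,A)])
E
```

```text
[0.0, -0.0, -119.0] [-0.0, -0.0, -0.0] rows>=1.9
[-82.0, 0.0, 27.0] [0.0, 38.0, -0.0] rows>=3.6
[-0.0, 0.0, 110.0] [0.0, -0.0, -0.0] rows>=1.8
```

Emit:
carry_out:
  commands:
    - [[85, 0, 0, 0, 0, 0, 0], [85, 0, 0, 0, 0, 0, 0], [85, 0, 0, 0, 0, 0, 0], [85, 0, 0, 0, 0, 0, 0]]

```text
time: 6.7
tool_pos: [552.9, -334.6, 60.8]
tcp_rot: [180.0, -0.0, -36.2]
ft_force: [-1.0, 0.3, -0.0]
finger_gap: 84.9
```

Emit:
carry_out:
  commands:
    - [[85, 0, 0, -10, 0, 0, 0], [85, 0, 0, -40, 0, 0, 0], [85, 0, 0, -90, 0, 0, 0], [85, 0, 0, -119, 0, 0, 0], [85, 0, 0, -119, 0, 0, 0]]

```text
time: 7.32
tool_pos: [554.9, -335.9, 184.7]
tcp_rot: [-180.0, -0.4, -36.2]
ft_force: [0.1, 0.0, -0.8]
finger_gap: 85.2
```

Emit:
carry_out:
  commands:
    - [[85, -20, 0, 6, 0, 9.5, 0], [85, -41, 0, 13, 0, 19, 0], [85, -62, 0, 20, 0, 28.5, 0], [85, -82, 0, 27, 0, 38, 0], [85, -82, 0, 27, 0, 38, 0]]

```text
time: 7.95
tool_pos: [477.0, -278.8, 137.8]
tcp_rot: [180.0, -36.9, -36.2]
ft_force: [-0.3, 1.3, -1.2]
finger_gap: 85.6
```

```bash
python3 - <<'E'
from h import *
a=viewer.snapshot("side")[:,:,::-1]; b=viewer.snapshot("top")[:,:,::-1]
f=lambda im:cv2.resize(im,(400,400),interpolation=cv2.INTER_CUBIC)
cv2.imwrite("pics/regrasp.png",np.hstack([f(a[220:400,260:440]),f(b[120:240,390:510])])); s=r.sense(); print(s["joint_pos"].round(1),s["tool_pos"].round(1),s["tcp_rot"].round(1))
E
```

```text
[-35.3 -25.7 133.4  -1.   34.5  91.6] [ 485.2 -284.9  150.5] [180.  -37.8 -36.2]
```

View pics/regrasp.png

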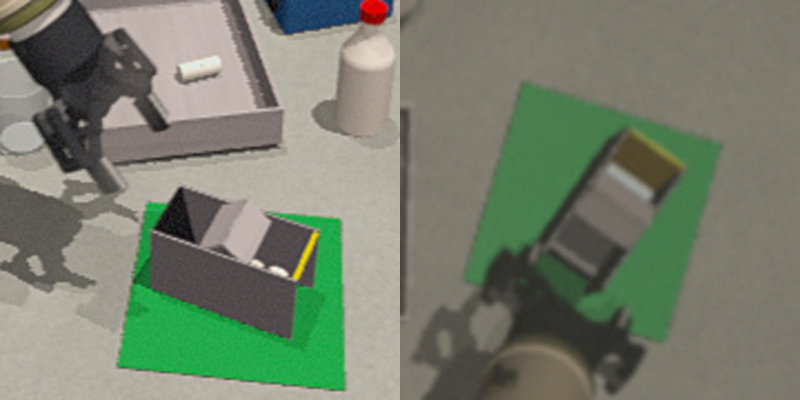

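The canister stands upright on the mat. In the top half the yellow rim centre is at pixel (467.4,163.8) and the rear rim is at about (440.7,198.5). The tilted open gripper is behind it, in line, so I check the centre and yaw.

```bash
python3 - <<'E'
from h import *
f=plane("top",(467.4,163.8),81)[:2]; b=plane("top",(440.7,198.5),81)[:2]
print(f,b,(f+b)/2,np.linalg.norm(f-b),np.degrees(np.arctan2(*(f-b)[::-1])))
S=lambda X,Y:(260+X*.45,220+Y*.45)
print("tri yellow corners",tri(S(317,232),(390+285*.3,120+163*.3)),tri(S(296,278),(390+232*.3,120+130*.3)))
E
```

```text
[ 607.83731667 -375.62213778] [ 503.02875676 -292.19736953] [ 555.43303672 -333.90975366] 133.95718042820562 -38.51883731902643
tri yellow corners (array([ 598.57273912, -390.15826098,  122.53761489]), np.float64(23.057083228835346)) (array([ 617.75017492, -362.87126377,   33.38194452]), np.float64(23.05995844609832))
```

Emit:
carry_out:
  commands:
    - [[85, 0, 0, 40, 0, 0, 0], [85, 0, 0, 80, 0, 0, 0], [85, 0, 0, 100, 0, 0, 0], [85, 0, 0, 110, 0, 0, 0], [85, 0, 0, 110, 0, 0, 0]]
  grip_force: 90

```text
time: 8.68
tool_pos: [542.7, -327.1, 66.8]
tcp_rot: [180.0, -38.0, -36.2]
ft_force: [-0.1, -0.2, -0.5]
finger_gap: 84.8
```

Emit:
carry_out:
  commands:
    - [[50, 0, 0, 0, 0, 0, 0], [50, 0, 0, 0, 0, 0, 0], [50, 0, 0, 0, 0, 0, 0], [50, 0, 0, 0, 0, 0, 0], [50, 0, 0, 0, 0, 0, 0]]
  grip_force: 90

```text
time: 9.3
tool_pos: [542.2, -326.6, 67.9]
tcp_rot: [-180.0, -38.2, -36.2]
ft_force: [-3.6, 2.8, 8.2]
finger_gap: 65.1
```

```bash
python3 - <<'E'
from plan import *
from bench import r
s=r.sense(); print(s["tool_pos"].round(1),s["tcp_rot"].round(1),s["ft_force"].round(1),s["finger_gap"],s["joint_pos"].round(1))
go([((543.7,-325.8,200),down(-36,38)),((530,-170,200),down(-20,38)),((521,-13,180),down(-5,38)),((521,-13,158),down(-5,38))])
E
```

```text
[ 542.2 -326.6   67.9] [-180.   -38.2  -36.2] [-3.6  2.8  8.2] 65.14584550012549 [-35.4  -2.8 125.   -1.4  19.7  92. ]
[82.0, 0.0, -106.0] [0.0, -0.0, -0.0] rows>=2.1
[-81.0, -118.0, -63.0] [9.9, -0.0, -12.6] rows>=2.5
[-61.0, -144.0, -22.0] [9.2, -0.0, -11.8] rows>=2.5
[-14.0, -0.0, 17.0] [-0.0, -0.0, -0.0] rows>=0.4
```

Emit:
carry_out:
  commands:
    - [[50, 8, 0, -11, 0, 0, 0], [50, 25, 0, -32, 0, 0, 0], [50, 50, 0, -64, 0, 0, 0], [50, 75, 0, -96, 0, 0, 0], [50, 82, 0, -106, 0, 0, 0]]

```text
time: 9.93
tool_pos: [541.7, -326.3, 204.1]
tcp_rot: [-180.0, -38.3, -36.2]
ft_force: [0.3, -0.2, -4.9]
finger_gap: 64.9
```

Emit:
carry_out:
  commands:
    - [[50, -16, -24, -13, 2, 0, -2.5], [50, -32, -47, -25, 4, 0, -5], [50, -49, -71, -38, 6, 0, -7.6], [50, -65, -94, -50, 8, 0, -10], [50, -81, -118, -63, 9.9, 0, -12.6]]

```text
time: 10.55
tool_pos: [526.3, -168.4, 197.0]
tcp_rot: [-179.9, -37.8, -20.2]
ft_force: [0.2, 0.3, -3.4]
finger_gap: 64.8
```

Emit:
carry_out:
  commands:
    - [[50, -15, -36, -5, 2.3, 0, -3], [50, -30, -72, -11, 4.6, 0, -6], [50, -45, -108, -16, 6.9, 0, -8.9], [50, -61, -144, -22, 9.2, 0, -11.8], [50, -61, -144, -22, 9.2, 0, -11.8]]

```text
time: 11.18
tool_pos: [517.8, -11.2, 176.3]
tcp_rot: [-179.9, -37.7, -5.1]
ft_force: [0.2, -0.6, -4.1]
finger_gap: 65.0
```

Emit:
carry_out:
  commands:
    - [[50, -14, 0, 17, 0, 0, 0], [50, -14, 0, 17, 0, 0, 0], [50, -14, 0, 17, 0, 0, 0], [50, -14, 0, 17, 0, 0, 0]]

```text
time: 11.68
tool_pos: [519.6, -13.8, 158.8]
tcp_rot: [-180.0, -38.1, -5.3]
ft_force: [0.2, 0.1, -3.8]
finger_gap: 64.8
```

```bash
python3 - <<'E'
from h import *
fs=[]
for i in range(6): a=viewer.snapshot("side"); fs.append(r.sense()["ft_force"][2])
s=r.sense(); print(s["tool_pos"].round(1),s["tcp_rot"].round(1),np.round(fs,2),np.mean(fs),s["finger_gap"],s["joint_pos"].round(1))
cv2.imwrite("pics/tray1.png",cv2.resize(a[60:320,220:460,::-1],None,fx=2.2,fy=2.2,interpolation=cv2.INTER_CUBIC))
E
```

```text
[519.3 -13.5 158.1] [-180.   -38.    -5.3] [-4.87 -3.92 -4.71 -4.63 -3.98 -3.43] -4.258044685487581 64.7803945878419 [ -8.5 -37.3 139.9   3.2  39.4  85. ]
```

View pics/tray1.png

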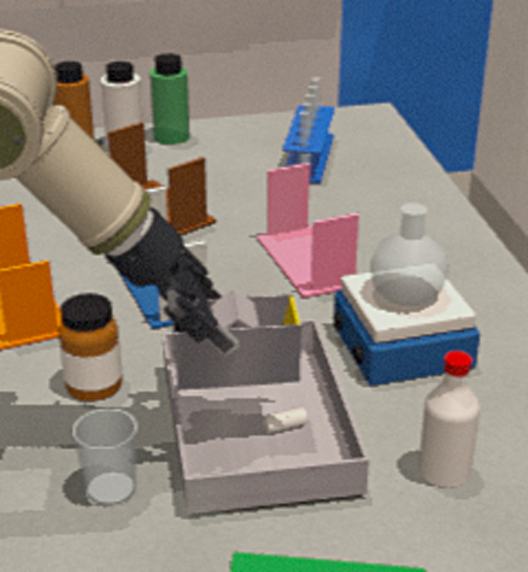

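Emit:
carry_out:
  commands:
    - [[50, 0, 0, 0, 0, -5, 0], [50, 0, 0, 0, 0, -13, 0], [50, 0, 0, 0, 0, -22, 0], [50, 0, 0, 0, 0, -31, 0], [50, 0, 0, 0, 0, -40, 0]]

```text
time: 12.6
tool_pos: [520.5, -13.5, 158.9]
tcp_rot: [-180.0, 2.1, -5.2]
ft_force: [-0.4, 0.8, -4.7]
finger_gap: 64.8
```

Emit:
carry_out:
  commands:
    - [[50, 0, 0, 0, 0, -8, 0], [50, 0, 0, 0, 0, -16, 0], [50, 0, 0, 0, 0, -23, 0], [50, 0, 0, 0, 0, -29, 0], [50, 0, 0, 0, 0, -35, 0]]

```text
time: 13.22
tool_pos: [520.7, -13.5, 157.6]
tcp_rot: [-180.0, 37.0, -5.2]
ft_force: [0.8, -0.6, -4.5]
finger_gap: 65.1
```

Emit:
carry_out:
  commands:
    - [[50, 0, 0, 0, 0, -5, 0], [50, 0, 0, 0, 0, -10, 0], [50, 0, 0, 0, 0, -15, 0], [50, 0, 0, 0, 0, -20, 0], [50, 0, 0, 0, 0, -25, 0]]

```text
time: 13.85
tool_pos: [520.3, -13.5, 157.1]
tcp_rot: [-179.9, 61.9, -5.2]
ft_force: [0.1, -0.4, -3.3]
finger_gap: 64.7
```

Emit:
carry_out:
  commands:
    - [[50, 0, 0, 0, 0, 0, 0], [50, 0, 0, 0, 0, 0, 0], [50, 0, 0, 0, 0, 0, 0], [50, 0, 0, 0, 0, 0, 0], [50, 0, 0, 0, 0, 0, 0]]

```text
time: 14.48
tool_pos: [519.4, -13.4, 158.4]
tcp_rot: [-180.0, 61.9, -5.2]
ft_force: [0.0, 0.2, -1.7]
finger_gap: 65.0
```

```bash
python3 - <<'E'
from h import *
fs=[]
for i in range(4): a=viewer.snapshot("side"); fs.append(r.sense()["ft_force"][2])
s=r.sense(); print(s["tool_pos"].round(1),s["tcp_rot"].round(1),np.round(fs,2),np.mean(fs),s["finger_gap"],s["joint_pos"].round(1))
cv2.imwrite("pics/tray2.png",cv2.resize(a[60:320,220:460,::-1],None,fx=2.2,fy=2.2,interpolation=cv2.INTER_CUBIC))
E
```

```text
[519.2 -13.4 157.9] [-179.9   62.    -5.2] [-2.99 -2.94 -3.11 -2.73] -2.9424595299471075 64.90226266009485 [ -6.4  55.7  49.6  -1.5 136.7  88.3]
```

View pics/tray2.png

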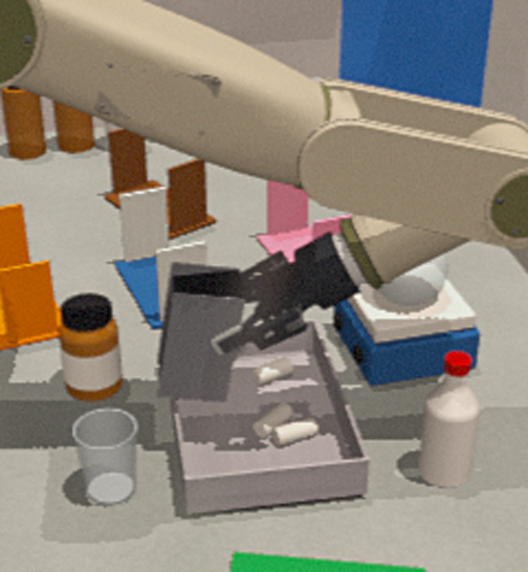

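The picture shows what look like three cylinders in the tray, at crop (272,372), (275,418) and (295,432), one of them partly dark. The tipped canister reads 2.94 N. I turn it upright, raise it and hold it still to weigh it.

```bash
python3 - <<'E'
from plan import *
setcmd((521,-13,158),down(-5.2,-62))
go([((521,-13,170),down(-5.2,-22)),((550,-13,200),down(-5.2,13)),((560,-13,210),down(-5.2,38))])
E
```

```text
[-11.0, 0.0, -6.0] [0.0, 40.0, 0.0] rows>=3.7
[16.0, -3.0, -38.0] [0.0, 35.0, -0.0] rows>=3.3
[12.0, -1.0, -8.0] [0.0, 25.0, -0.0] rows>=2.3
```

Emit:
carry_out:
  commands:
    - [[50, -2, 0, -1, 0, 6, 0], [50, -4, 0, -2, 0, 14, 0], [50, -6, 0, -3, 0, 23, 0], [50, -9, 0, -5, 0, 32, 0], [50, -11, 0, -6, 0, 40, 0]]

```text
time: 15.3
tool_pos: [519.7, -13.5, 171.4]
tcp_rot: [-180.0, 21.6, -5.2]
ft_force: [0.4, -0.6, -2.2]
finger_gap: 64.6
```

Emit:
carry_out:
  commands:
    - [[50, 3, 0, -8, 0, 8, 0], [50, 6, -1, -15, 0, 15, 0], [50, 10, -2, -23, 0, 22, 0], [50, 13, -3, -30, 0, 29, 0], [50, 16, -3, -38, 0, 35, 0]]

```text
time: 15.92
tool_pos: [547.9, -12.9, 199.7]
tcp_rot: [-180.0, -13.2, -5.2]
ft_force: [-1.0, 0.4, -3.3]
finger_gap: 64.5
```

Emit:
carry_out:
  commands:
    - [[50, 3, 0, -2, 0, 7, 0], [50, 6, 0, -4, 0, 14, 0], [50, 9, -1, -6, 0, 20, 0], [50, 12, -1, -8, 0, 25, 0], [50, 12, -1, -8, 0, 25, 0]]

```text
time: 16.55
tool_pos: [556.5, -12.7, 208.0]
tcp_rot: [-180.0, -37.8, -5.3]
ft_force: [-0.0, 0.3, -3.6]
finger_gap: 64.7
```

```bash
python3 - <<'E'
from h import *
fs=[]
for i in range(26): a=viewer.snapshot("side"); fs.append(r.sense()["ft_force"][2])
fs=np.array(fs[4:]); s=r.sense(); print(s["time"],s["tool_pos"].round(1),s["tcp_rot"].round(1),np.round(fs,2),fs.mean(),fs.std(),s["finger_gap"],s["joint_pos"].round(1))
b=viewer.snapshot("top")
f=lambda im,k:cv2.resize(im[:,:,::-1],None,fx=k,fy=k,interpolation=cv2.INTER_CUBIC)
A=f(a[180:300,270:400],3); B=f(b[140:230,290:400],4); cv2.imwrite("pics/tray3.png",np.hstack([A,B]))
E
```

```text
17.85 [558.5 -13.  210.1] [-180.   -38.    -5.3] [-3.02 -3.67 -2.07 -3.09 -2.76 -3.19 -3.07 -2.86 -3.03 -2.4  -2.67 -2.7
 -2.44 -2.74 -2.51 -2.65 -2.67 -2.72 -3.21 -2.09 -2.39 -2.5 ] -2.7477327984802415 0.3710427405749264 65.02569123955062 [ -7.5 -31.6 130.9   2.   42.8  86.8]
```

View pics/tray3.png

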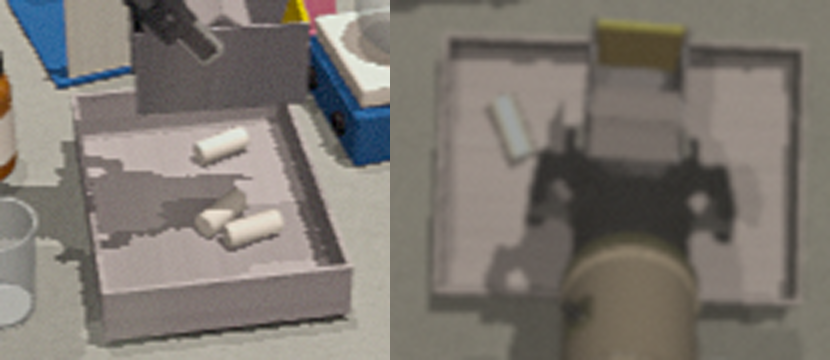

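The canister held upright reads 2.75 ± 0.08 N, which means empty (a caught cylinder would read about 3.7 N). Three cylinders are clearly in the tray, at side crop (220,145), (220,212) and (253,228). No rear tip is needed, so I stand it on the mat.

```bash
python3 - <<'E'
from plan import *
go([((543,-175,200),down(-20,38)),((544,-326,180),down(-36,38)),((544,-326,85),down(-36,38)),((544,-326,66),down(-36,38))])
E
```

```text
[-8.0, 163.0, 7.0] [-9.1, 0.0, 11.7] rows>=2.6
[29.0, 142.0, 48.0] [-9.9, 0.0, 12.6] rows>=2.4
[-58.0, 0.0, 75.0] [0.0, 0.0, -0.0] rows>=1.5
[-12.0, 0.0, 15.0] [0.0, 0.0, -0.0] rows>=0.3
```

Emit:
carry_out:
  commands:
    - [[50, -2, 41, 2, -2.3, 0, 3], [50, -4, 82, 4, -4.6, 0, 6], [50, -6, 122, 5, -6.8, 0, 8.8], [50, -8, 163, 7, -9.1, 0, 11.7], [50, -8, 163, 7, -9.1, 0, 11.7]]

```text
time: 18.52
tool_pos: [541.2, -177.3, 199.4]
tcp_rot: [-179.9, -38.0, -20.3]
ft_force: [0.0, -0.2, -2.6]
finger_gap: 64.6
```

Emit:
carry_out:
  commands:
    - [[50, 7, 36, 12, -2.5, 0, 3.2], [50, 15, 71, 24, -5, 0, 6.3], [50, 22, 107, 36, -7.4, 0, 9.5], [50, 29, 142, 48, -9.9, 0, 12.6], [50, 29, 142, 48, -9.9, 0, 12.6]]

```text
time: 19.15
tool_pos: [542.1, -327.5, 178.9]
tcp_rot: [-180.0, -37.9, -36.2]
ft_force: [-0.1, 0.6, -3.7]
finger_gap: 64.9
```

Emit:
carry_out:
  commands:
    - [[50, -14, 0, 18, 0, 0, 0], [50, -29, 0, 38, 0, 0, 0], [50, -44, 0, 57, 0, 0, 0], [50, -58, 0, 75, 0, 0, 0], [50, -58, 0, 75, 0, 0, 0]]

```text
time: 19.77
tool_pos: [541.2, -324.6, 81.7]
tcp_rot: [-180.0, -37.7, -36.0]
ft_force: [0.7, 0.9, -3.5]
finger_gap: 64.9
```

Emit:
carry_out:
  commands:
    - [[50, -4, 0, 5, 0, 0, 0], [50, -8, 0, 10, 0, 0, 0], [50, -12, 0, 15, 0, 0, 0], [50, -12, 0, 15, 0, 0, 0], [50, -12, 0, 15, 0, 0, 0]]

```text
time: 20.4
tool_pos: [544.1, -327.8, 67.9]
tcp_rot: [-180.0, -38.3, -36.1]
ft_force: [3.4, -1.5, 4.0]
finger_gap: 64.7
```

Contact is made (+4 N). I release and back out along the tool axis.

Emit:
carry_out:
  commands:
    - [[85, 0, 0, 0, 0, 0, 0], [85, 0, 0, 0, 0, 0, 0], [85, 0, 0, 0, 0, 0, 0], [85, 0, 0, 0, 0, 0, 0], [85, 0, 0, 0, 0, 0, 0]]

```text
time: 21.02
tool_pos: [542.3, -326.5, 65.3]
tcp_rot: [-180.0, -38.0, -36.1]
ft_force: [-0.2, -0.3, -0.2]
finger_gap: 85.1
```

Emit:
carry_out:
  commands:
    - [[85, 0, 0, -15, 0, 0, 0], [85, 0, 0, -40, 0, 0, 0], [85, 0, 0, -80, 0, 0, 0], [85, 0, 0, -110, 0, 0, 0], [85, 0, 0, -110, 0, 0, 0]]

```text
time: 21.65
tool_pos: [488.5, -287.2, 155.3]
tcp_rot: [-180.0, -38.3, -36.1]
ft_force: [-0.6, -0.1, -0.6]
finger_gap: 85.2
```

```bash
python3 - <<'E'
from h import *
a=viewer.snapshot("side"); b=viewer.snapshot("top"); s=r.sense(); print(s["time"],s["tool_pos"].round(1),s["ft_force"].round(1))
f=lambda im:cv2.resize(im[:,:,::-1],(400,400),interpolation=cv2.INTER_CUBIC)
cv2.imwrite("pics/final.png",np.hstack([f(a[190:400,240:450]),f(b[90:270,330:510])]))
E
```

```text
21.75 [ 487.9 -286.9  152.3] [-0.7  0.2  0.2]
```

View pics/final.png

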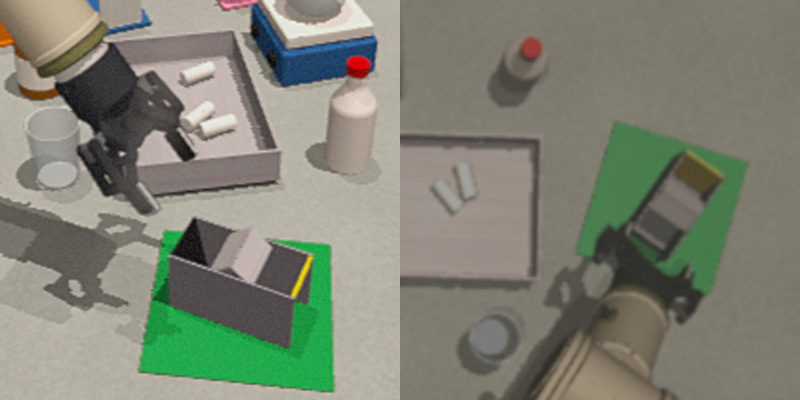

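The canister stands upright on the mat with its yellow rim at top pixel (466,166), close to where it was before. All three cylinders lie in the tray, at side crop (197,73), (197,115) and (218,126). The bottle and beaker are unmoved and the gripper is clear.

```bash
python3 -c "
from bench import r
print(r.hand_in())"
```

```text
the job is handed in; nothing more can be done
None
```

The job is handed in at about 22 s of the 72 s allowed; the hand-in gives no verdict.

**What I did:**
- I lifted the canister from the blue cradle with a grasp from above, stood it on the mat and let go.
- I took it again with the tool tilted 38°, and tipped it 100° through the yellow mouth with the lip about 75 mm above the bench, over the tray.
- I then held it upright and still about 150 mm up for over a second.
- The held weight was 2.75 N, against about 2.94 N expected empty and 3.7 N with one cylinder left. It was empty, so no rear tip was needed, and I stood it back on the mat.

**Last checks:**
- The final pictures show three cylinders in the tray and the canister upright on the mat. Its centre was about 2 mm from the mat's centre the first time I stood it there, and about 6 mm different at the end.
- The gripper is clear and reads about 0 N. The beaker, bottle and hotplate show no shift. The jar is mostly hidden behind the arm in the last picture, but it looked unmoved in the tipping pictures.

**Disagreements:**
- The held weight is slightly below the 5 per cent band for an empty canister (2.80 N). That is within the sensor noise, and the count of three cylinders supports it.
- The side camera read heights about 6 mm too low compared with the given sizes, so I relied on the top view and the stated heights.

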